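# Fit the keyed plywood lantern to its lamp base and lock the catch

### The arm

A 7-joint arm with a two-finger parallel gripper is mounted at the origin on the work surface. World frame = base frame: x ahead of the robot, y to its left, z up, the work surface at z = 0. Lengths are in m, angles in degrees, forces in N, time in s.
With the tool pointing down it reaches from about 0.35 to 0.9 m from the base axis. Payload 7.2 kg.
Tool frame: the origin (TCP) lies between the finger pads; the fingertips stand 17 mm ahead of it and the grasp point (between the pads) lies 2 mm behind it; z points along the fingers, y is the line along which they close (so a half turn about z gives the same grasp; the last joint's range is limited). The gripper opens to 85 mm and grips with 20 to 120 N. Pads are 22 mm wide; open, the fingers measure 114 mm over their backs; the gripper's body (76 mm by 85 mm) begins 54 mm behind the grasp point. The pads swing forward as they close: fully open they stand 13 mm farther back than shut.
Start: joints at [-71.86, 23.554, -0.728, 91.456, 0.321, 64.991, -4.71], TCP at [0.235, 0.579, 0.248] pointing down, gripper open.
Joint ranges: [-169.25, 169.25], [-16.82, 113.86], [-84.01, 82.57], [7.8, 145.47], [-59.2, 239.2], [7.22, 106.19], [-163.78, 163.78]. Speed limits (degrees/s): [136.94, 136.94, 172.46, 172.46, 180, 180, 180].

### API

Orientations are given as [roll, pitch, yaw] about the fixed x, y, z axes, in that order (R = Rz(yaw) Ry(pitch) Rx(roll)).
In Python, from station import env gives the robot as it stands.
- The arm moves only by the shell command python3 -m jog 'ROWS' [OPENING] [FORCE]. ROWS is JSON, a list of rows, each an object with "slide": the shift along the world's x, y, z in m, a list of three; "turn": the turn, a rotation vector about the world's x, y, z in rad, a list of three. In form: [{"slide": [x, y, z], "turn": [ax, ay, az]}, ...]. A call has exactly 10 rows; each row shifts and turns the commanded pose from where the row before left it; what a row does not reach is not made up. A row lasts 1/12 s, in which the tool goes at most 41.7 mm and 7.16 degrees, less where a joint would pass 70% of its speed; a pose out of reach is approached as far as the arm can. A call is refused whole if a number of a shift passes 0.0417 or a number of a turn 0.125, either way. A call with a gripper value outside its range is refused whole. OPENING is the closure, from 0 (fully open) to 1 (shut), set as the call begins (- or left out, the last holds). The fingers move at their own pace and stop on an object; FORCE is the grip in N (left out, the last holds). Time passes only in rows, so rows that do not move let the fingers close, or fill a call up. It gives the time, the measured TCP pose, the force, the opening and the grip force at its end, in the units of the state.
- env.get_obs(): the state, without advancing time (a new reading comes with each control period).
- env.get_image(name): name is "scene" or "top" or "wrist"; returns the picture (480x640x3 uint8, red, green, blue); there is no depth.
- env.camera_model(name): a dict with "vfov" (degrees; the focal length in pixels is half the picture's height over the tangent of half this angle, whatever the lens; pixels are square), "cx", "cy" (the principal point, pixels), "extrinsics" (4x4, takes a point from camera to world coordinates); the wrist camera has in their place "tool_from_camera" (4x4, takes a point from camera to tool coordinates, whose origin is the TCP and whose axes are the flange's). Camera axes: x right, y down, z forward; pixel columns grow to the right and rows downward; lengths in m; the calibration is good to about 2 mm. A picture is of the moment at which its call begins: read the wrist's pose just before it. camera_model takes no time and is no camera call.
- env.job_done(): hands the job in; it is judged then, once.
The state is a dict: "clock": time; "joints": joint angles; "joint_velocities": joint speeds; "tau": joint torques, N m; "eef_pos": TCP position; "eef_rot": TCP orientation; "force": force on the tool from outside, world axes, zero at the start; "wrist_torque": the same for the moment, N m; "opening": finger opening in m; "gripper_force": force on a finger pad.
Only numpy, scipy, OpenCV 4.12 (cv2) and the standard library are available. Lean on these libraries where they do the work, as an engineer would, in place of code of your own. Each camera call takes 0.05 s, during which the arm holds its last target. There are 200 camera calls.

### The job

Fit the plywood lantern onto the lamp base: hold it by the tab on top, turn it so that the flat of its D-shaped foot matches the flat of the D-shaped socket, and lower it (do not drop it) until its flange sits fully home on the collar. Let go, then turn the black-handled catch until its steel tongue points straight at the lantern and lies over the flange. Leave the gift box, mug and glue bottle alone.

Things in the scene. Friction and masses are not known exactly. Their poses are not given: they have to be found in the camera images.
- lantern: Loose upright plywood lantern, about 0.22 kg, 158 mm tall. Origin: centre of the foot's underside, z up. Foot: black D-shaped plug, z 0-26, radius 26, cut flat at 16 mm from the axis on the lantern's +x side, 3 mm chamfer below. Above it the flange (see lantern_flange), ribbed shade z 32-112, radius 30, cap disc z 112-118, radius 28, and the grip tab.
- lantern_flange (a point): On the lantern's axis at the flange's top, 32 mm above the foot's underside; axes as the lantern's. Flange: white D-shaped disc, 6 mm thick, radius 48, cut flat at 38 mm from the axis on the same +x side as the foot, with an orange mark in the middle of that flat edge, seen from above.
- lantern_tab (a point): In the lantern's grip tab, on its axis, 141 mm above the foot's underside; axes as the lantern's. The tab is an upright plywood bar on the cap, 12 mm thick along x, 44 mm long along y, from 118 to 158 mm above the foot's underside.
- base: Fixed lamp base: plywood plinth 170 mm (x) by 300 mm (y), 30 mm thick, origin at the centre of its underside on the table. On it, at y +70 mm, a white D-shaped collar with the socket (outer radius 42, flat side and orange marks towards the base's +x); at y -50 mm the post of the catch.
- socket (a point): Centre of the socket's mouth at the collar's top, 58 mm above the table; z up, x towards the flat of the D (orange mark). Hole: D of radius 28, flat at 18 mm on +x (2 mm clear of the foot all round), 28 mm deep, 2 mm chamfer. With the lantern home its flange rests on the collar: the lantern's origin is 26 mm below this point, its x along this x.
- catch (a joint): Angle (rad) of the catch about its vertical axis, 120 mm from the socket's centre. 0 (open): tongue along the base's +x. Grows anticlockwise seen from above to a stop at 1.571: tongue along the base's +y, at the socket, 3 mm above the flange of a lantern that is home. Slight friction (0.06 N m); stays where left. Starts open, at 0.05 to 0.35.
- catch_grip (a point): On the catch's axis, 99 mm above the table, the height to grip; x along the tongue, z up. Black handle: a bar 56 mm long along x, 14 mm thick, from 75 to 111 mm above the table. Under it the steel tongue, 22 mm wide, 67 to 75 mm above the table, tip 86 mm from the axis along +x, tail 16 mm along -x.
- giftbox: Cardboard gift box with an orange band, 70 by 70 by 55 mm; origin under its centre. Bystander.
- mug: Blue mug, radius 38, 85 mm tall, origin under its centre. Bystander.
- glue: White glue bottle with an orange cap, radius 28, 130 mm tall, origin under its centre. Bystander.
There are look-alikes about, which are no part of the job. What is shaped like the lantern but red is not meant.

How it is judged (in metres and radians):
On the way, in this order (a step that is already met when the one before it is completed fails the run):
1. the lantern's foot, turned to match, is at least 6 mm down in the socket while the gripper still holds the lantern, with the catch open (z of lantern in the frame of socket below -0.006 m and horizontal distance between lantern and socket below 0.006 m and contact force between the fingers and lantern above 0.5 N and value of joint catch below 0.7 rad).
2. the lantern is fully home in the socket and released, with the catch still open (z of lantern in the frame of socket below -0.022 m and horizontal distance between lantern and socket below 0.005 m and angle between the x axis of lantern and the x axis of socket, either way round below 0.25 rad and angle between lantern's own z axis and vertical below 0.08 rad and contact force between the fingers and lantern below 0.1 N and value of joint catch below 0.7 rad), for 0.2 s.
At the end, for the whole second after the job is handed in: The lantern stands fully home in the socket (foot within 4 mm of its seated depth, within 5 mm of the socket's centre, flat within 0.25 rad of the socket's flat, tilted less than 0.08 rad), at rest, and the catch is turned past 1.35 rad so that its tongue lies over the flange (z of lantern in the frame of socket below -0.022 m and horizontal distance between lantern and socket below 0.005 m and angle between the x axis of lantern and the x axis of socket, either way round below 0.25 rad and angle between lantern's own z axis and vertical below 0.08 rad and value of joint catch above 1.35 rad and linear speed of lantern below 0.02 m/s and velocity of joint catch between -0.1 and 0.1 rad/s); the robot touches nothing.
It fails at once if the gift box is pushed more than 30 mm from its place (distance of giftbox from where it was at the start of the episode above 0.03 m).
It fails at once if the mug is pushed more than 30 mm from its place (distance of mug from where it was at the start of the episode above 0.03 m).
It fails at once if the glue bottle is pushed more than 30 mm from its place (distance of glue from where it was at the start of the episode above 0.03 m).
It also fails if it takes over 48 s, if anything falls off the work surface, if the arm or the gripper's body presses on something with over 40 N, if the wrist force passes 120 N, or if a joint passes its speed limit or range.

## Working session

There is one attempt and no reset: what is moved stays moved. The work goes in short steps, Python scripts to look and compute and a shell command to move; the robot and the scene stay as the last step left them, time stands still between calls to the robot, and variables do not carry over. Pictures are saved under pics/ and viewed, at most 10 in all, crops included, and the job is handed in when it is done.

```bash
mkdir -p pics; ls; python3 - <<'E'
from station import env
import cv2
o=env.get_obs();print(o['clock'],o['eef_pos'],o['eef_rot'],o['opening'])
for n in ("scene","top"):
    im=env.get_image(n);cv2.imwrite(f"pics/{n}0.png",im[:,:,::-1]);m=env.camera_model(n);print(n,m)
print(env.camera_model("wrist"))
E
```

```text
pics
0.0 [0.23446835 0.57882672 0.24741546] [-1.79903248e+02  5.80038190e-03  1.57954109e+02] 0.08506142799782118
scene {'vfov': 54.65463229421331, 'cx': 313.9924447464348, 'cy': 243.74705564254134, 'extrinsics': array([[-0.67352562,  0.55379213, -0.4895687 ,  1.12565435],
       [ 0.73906556,  0.51534993, -0.43381625,  0.53627489],
       [ 0.01205518, -0.65400973, -0.75639008,  0.9063591 ],
       [ 0.        ,  0.        ,  0.        ,  1.        ]])}
top {'vfov': 56.522483360905426, 'cx': 322.05388902656534, 'cy': 233.72974661937707, 'extrinsics': array([[ 0.06325813, -0.97674315,  0.20486881,  0.4129614 ],
       [-0.99798423, -0.06086362,  0.0179749 ,  0.05726266],
       [-0.00508781, -0.2055929 , -0.97862438,  0.95217726],
       [ 0.        ,  0.        ,  0.        ,  1.        ]])}
{'vfov': 61.7035105908126, 'cx': 314.38649430573867, 'cy': 234.09979550974577, 'tool_from_camera': array([[-2.79757987e-04, -9.63875529e-01, -2.66352934e-01,
         6.75704614e-02],
       [ 9.99999736e-01, -4.48157236e-04,  5.71459371e-04,
         3.02365374e-04],
       [-6.70183698e-04, -2.66352704e-01,  9.63875401e-01,
        -1.25650551e-01],
       [ 0.00000000e+00,  0.00000000e+00,  0.00000000e+00,
         1.00000000e+00]])}
```

View pics/top0.png

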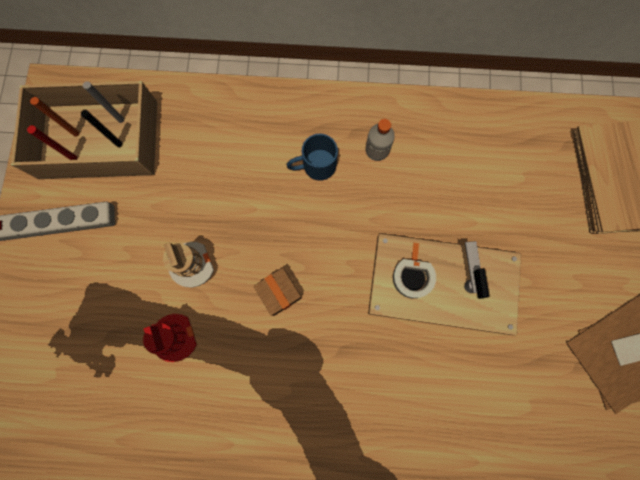

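View pics/scene0.png

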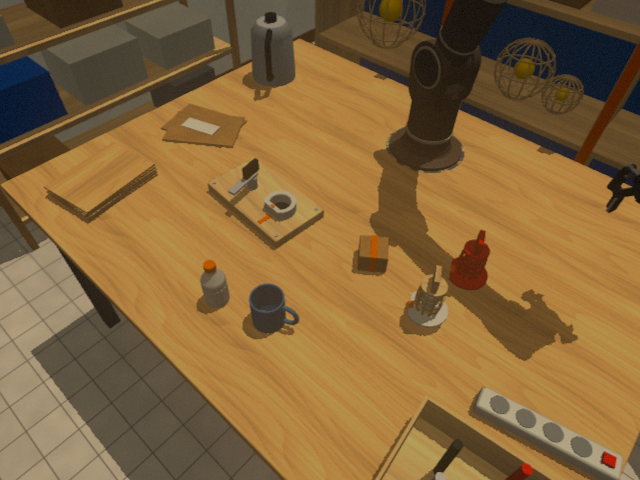

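The top view shows two lantern-shaped things. The plywood one with the white flange is at about (188,262), the red look-alike at (170,338). The task wants plywood and says red is not meant, so I take (188,262). The base is at (445,283), with its collar at (414,278) and the black handle at (481,283). I'll confirm with one enlarged crop and measure.

```bash
cat > h.py <<'E'
import numpy as np, cv2
from scipy.spatial.transform import Rotation as R
from station import env
def cam(n,o=None):
    m=env.camera_model(n); f=240/np.tan(np.radians(m['vfov']/2))
    if n=='wrist':
        T=np.eye(4);T[:3,:3]=R.from_euler('xyz',o['eef_rot'],degrees=True).as_matrix();T[:3,3]=o['eef_pos'];E=T@m['tool_from_camera']
    else: E=m['extrinsics']
    return f,m['cx'],m['cy'],E
def ray(c,uv):
    f,cx,cy,E=c; d=E[:3,:3]@np.array([(uv[0]-cx)/f,(uv[1]-cy)/f,1]); return E[:3,3],d
def onz(c,uv,z):
    p,d=ray(c,uv); return p+d*(z-p[2])/d[2]
def proj(c,P):
    f,cx,cy,E=c; q=E[:3,:3].T@(np.array(P)-E[:3,3]); return np.array([f*q[0]/q[2]+cx,f*q[1]/q[2]+cy])
def blobs(mask,amin=15):
    n,l,s,ce=cv2.connectedComponentsWithStats(mask.astype(np.uint8)); return [(tuple(np.round(ce[i],1)),s[i].tolist()) for i in range(1,n) if s[i][4]>=amin]
E
python3 - <<'E'
from h import *
t=cv2.imread("pics/top0.png");s=cv2.imread("pics/scene0.png")
crop=lambda im,x,y,w,h,k:cv2.resize(im[y:y+h,x:x+w],None,fx=k,fy=k,interpolation=cv2.INTER_CUBIC)
a=crop(t,150,225,80,75,5);b=crop(s,395,255,80,75,5);c=crop(t,365,225,160,112,5)[:,:]
c=cv2.resize(c,(429,300));d=cv2.resize(crop(s,205,150,124,100,3),(371,300))
cv2.imwrite("pics/crop0.png",cv2.resize(np.vstack([np.hstack([a,b])[:300],np.hstack([c,d])[:, :800]]),(800,600)) if False else np.vstack([cv2.resize(np.hstack([a,b]),(640,300)),cv2.resize(np.hstack([c,d]),(640,300))]))
for n,im in(("top",t),("scene",s)):
    h=cv2.cvtColor(im,cv2.COLOR_BGR2HSV)
    print(n,'orange',blobs((h[...,0]>=4)&(h[...,0]<=13)&(h[...,1]>190)&(h[...,2]>120),5))
    print(n,'white',blobs((h[...,1]<50)&(h[...,2]>150),30))
    print(n,'black',blobs(h[...,2]<45,40))
E
```

```text
top orange [((np.float64(33.9), np.float64(100.3)), [30, 97, 8, 7, 43]), ((np.float64(384.2), np.float64(124.8)), [378, 119, 13, 12, 109]), ((np.float64(414.9), np.float64(251.4)), [412, 244, 6, 16, 63]), ((np.float64(208.0), np.float64(259.5)), [207, 259, 3, 2, 6]), ((np.float64(416.0), np.float64(263.5)), [415, 263, 3, 2, 6]), ((np.float64(276.8), np.float64(291.3)), [265, 275, 24, 33, 238])]
top white [((np.float64(470.5), np.float64(249.9)), [468, 243, 8, 17, 42]), ((np.float64(414.5), np.float64(278.7)), [395, 260, 40, 37, 440])]
top black [((np.float64(41.6), np.float64(36.8)), [0, 30, 102, 15, 669]), ((np.float64(481.3), np.float64(60.3)), [460, 58, 42, 8, 88]), ((np.float64(608.0), np.float64(67.5)), [555, 60, 85, 16, 390]), ((np.float64(105.4), np.float64(102.0)), [90, 87, 33, 34, 136]), ((np.float64(100.8), np.float64(127.7)), [82, 110, 40, 37, 311]), ((np.float64(41.0), np.float64(126.0)), [36, 114, 11, 25, 87]), ((np.float64(318.8), np.float64(144.9)), [304, 136, 32, 22, 414]), ((np.float64(320.0), np.float64(170.7)), [303, 158, 34, 22, 348]), ((np.float64(412.9), np.floa
[... 993 characters left out ...]
4(521.8), np.float64(50.0)), [516, 45, 12, 10, 45]), ((np.float64(529.5), np.float64(50.8)), [526, 45, 7, 11, 42]), ((np.float64(425.8), np.float64(67.3)), [412, 49, 26, 37, 689]), ((np.float64(543.4), np.float64(55.2)), [541, 48, 6, 14, 50]), ((np.float64(536.5), np.float64(70.0)), [533, 65, 7, 11, 55]), ((np.float64(545.1), np.float64(72.8)), [541, 66, 8, 13, 64]), ((np.float64(399.2), np.float64(77.6)), [386, 70, 24, 16, 105]), ((np.float64(633.5), np.float64(99.9)), [622, 79, 18, 36, 334]), ((np.float64(518.1), np.float64(130.2)), [461, 102, 117, 57, 908]), ((np.float64(618.9), np.float64(181.4)), [589, 159, 51, 53, 1038]), ((np.float64(95.1), np.float64(297.0)), [61, 252, 59, 76, 721])]
```

View pics/crop0.png

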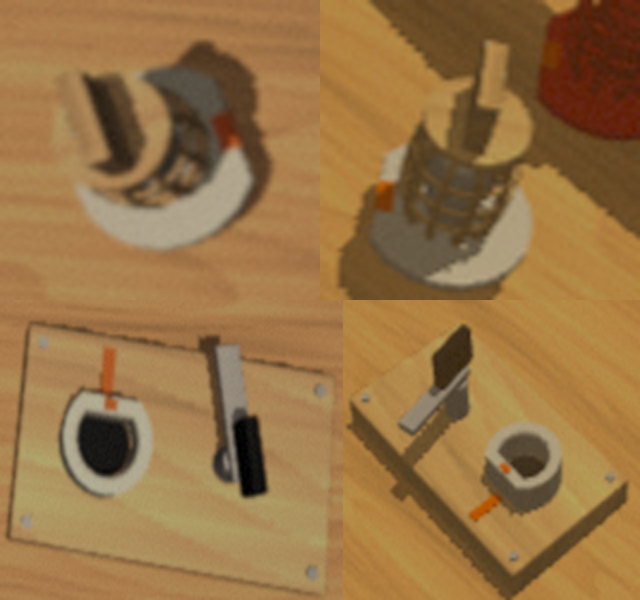

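The crop confirms it: the top panels show the plywood lantern with its white flange and an orange mark at about (207,257). The tab's top bar runs roughly from (168,244) to (177,266). The lower panels show the base, its collar with orange strip at (416,252)-(416,264), and the open catch.

```bash
python3 - <<'E'
from h import *
c=cam('top');s=cam('scene')
f=lambda u,v:(365+u*160/343,225+(v-300)*112/300)
C=[onz(c,f(*p),.03)[:2] for p in((30,323),(335,375),(323,595),(8,540))]
print('corners',np.round(C,3)); ctr=np.mean(C,0)
# +x base = towards top of image ; edges
ex=(C[0]-C[3]+C[1]-C[2]);ey=(C[0]-C[1]+C[3]-C[2])
print('ctr',ctr,'yaw',np.degrees(np.arctan2(ex[1],ex[0])),np.degrees(np.arctan2(ey[1],ey[0]))-90)
th=np.arctan2(-ey[0],ey[1]);x=np.array([np.cos(th),np.sin(th)]);y=np.array([-x[1],x[0]])
print('socket',ctr+.07*y,'catch',ctr-.05*y)
print('collar white',onz(c,(414.5,278.7),.058),'mark',onz(c,(416,263.5),.058),'strip',onz(c,(414.9,251.4),.03))
print('handle top',onz(c,(480.8,282.9),.105))
# lantern
q=lambda u,v:(150+u/4,225+v/4)
m=onz(c,(207.2,257.5),.032);a=onz(c,q(72,75),.158);b=onz(c,q(108,165),.158);print('mark',m,'tab',a,b,(a+b)/2,np.linalg.norm(a-b))
d=m[:2]-((a+b)/2)[:2];print(np.linalg.norm(d),np.degrees(np.arctan2(d[1],d[0])),'tabdir',np.degrees(np.arctan2(*(a-b)[[1,0]])))
m2=onz(s,(395+384/4,255+195/4),.032);ts=onz(s,(395+(497-320)/4,255+42/4),.158);print('scene mark',m2,'tabtop',ts)
E
```

```text
corners [[ 0.614 -0.046]
 [ 0.591 -0.343]
 [ 0.422 -0.327]
 [ 0.444 -0.031]]
ctr [ 0.51782644 -0.18688711] yaw -5.149795210849203 -4.322899624202321
socket [ 0.52310285 -0.11708625] catch [ 0.51405757 -0.23674486]
collar white [ 0.51984758 -0.11686195  0.058     ] mark [ 0.55072297 -0.11923879  0.058     ] strip [ 0.58040766 -0.12195935  0.03      ]
handle top [ 0.51413132 -0.23292158  0.105     ]
mark [0.54014192 0.31003508 0.032     ] tab [0.54333214 0.3493503  0.158     ] [0.50356685 0.32770607 0.158     ] [0.5234495  0.33852818 0.158     ] 0.0452741771245344
0.033022628517017934 -59.636486599505055 tabdir 28.559430445432884
scene mark [0.42022604 0.44681038 0.032     ] tabtop [0.509533   0.33541926 0.158     ]
```

```bash
python3 -m jog '[{"slide":[0.0145,-0.012,0.0015],"turn":[0,0,-0.112]},{"slide":[0.0145,-0.012,0.0015],"turn":[0,0,-0.112]},{"slide":[0.0145,-0.012,0.0015],"turn":[0,0,-0.112]},{"slide":[0.0145,-0.012,0.0015],"turn":[0,0,-0.112]},{"slide":[0.0145,-0.012,0.0015],"turn":[0,0,-0.112]},{"slide":[0.0145,-0.012,0.0015],"turn":[0,0,-0.112]},{"slide":[0.0145,-0.012,0.0015],"turn":[0,0,-0.112]},{"slide":[0.0145,-0.012,0.0015],"turn":[0,0,-0.112]},{"slide":[0.0145,-0.012,0.0015],"turn":[0,0,-0.112]},{"slide":[0.0145,-0.012,0.0015],"turn":[0,0,-0.112]}]' 0
python3 -m jog '[{"slide":[0.0145,-0.012,0.0015],"turn":[0,0,-0.112]},{"slide":[0.0145,-0.012,0.0015],"turn":[0,0,-0.112]},{"slide":[0.0145,-0.012,0.0015],"turn":[0,0,-0.112]},{"slide":[0.0145,-0.012,0.0015],"turn":[0,0,-0.112]},{"slide":[0.0145,-0.012,0.0015],"turn":[0,0,-0.112]},{"slide":[0.0145,-0.012,0.0015],"turn":[0,0,-0.112]},{"slide":[0.0145,-0.012,0.0015],"turn":[0,0,-0.112]},{"slide":[0.0145,-0.012,0.0015],"turn":[0,0,-0.112]},{"slide":[0.0145,-0.012,0.0015],"turn":[0,0,-0.112]},{"slide":[0,0,0],"turn":[0,0,0]}]'
python3 - <<'E'
from h import *
o=env.get_obs();im=env.get_image('wrist')[:,:,::-1];cv2.imwrite('pics/w1.png',im);print(o['eef_pos'],o['eef_rot'],o['joints'],o['clock'])
import pickle;pickle.dump((o['eef_pos'],o['eef_rot']),open('w1.pkl','wb'))
E
```

```text
clock: 0.93
eef_pos: [0.3801, 0.4585, 0.263]
eef_rot: [-180.0, 0.0, 93.5]
force: [-0.1, -1.1, -0.4]
opening: 0.0852
gripper_force: 0.0
clock: 1.77
eef_pos: [0.5131, 0.3475, 0.2769]
eef_rot: [179.8, -0.0, 35.4]
force: [0.2, -1.2, -0.2]
opening: 0.0852
gripper_force: 0.0
[0.51310431 0.34754657 0.27690618] [ 1.79844728e+02 -1.79953485e-02  3.53761475e+01] [-60.52991303  23.37082174  30.44111275  91.73220345 -12.32852474
  68.27065757 -82.18867445] 1.7667
```

View pics/w1.png

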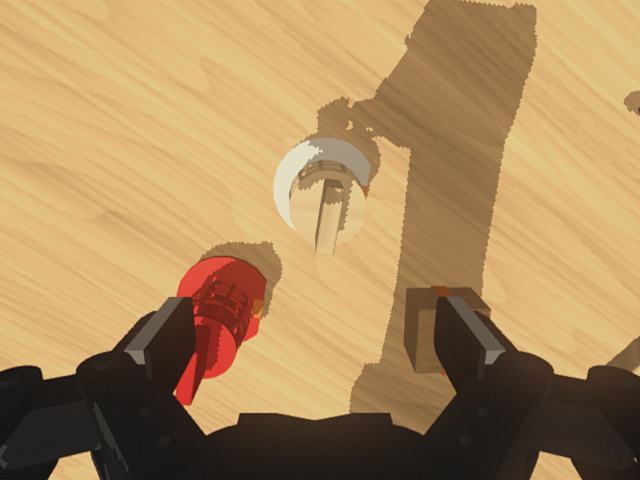

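The wrist view shows the lantern under the gripper: tab from about (335,182) to (326,255), flange mark at (366,190). The red look-alike is at (225,310), left of it, and the gift box is at (445,330). I'll zoom on the tab and project my estimate there.

```bash
python3 - <<'E'
from h import *
import pickle;p,r=pickle.load(open('w1.pkl','rb'));c=cam('wrist',dict(eef_pos=p,eef_rot=r))
im=cv2.imread('pics/w1.png')
h=cv2.cvtColor(im,cv2.COLOR_BGR2HSV)
print(blobs((h[...,0]>=4)&(h[...,0]<=13)&(h[...,1]>150)&(h[120:130,0:1,2].max()>0)&(np.hypot(*np.ogrid[-200:280,-330:310]) <80),4))
P=np.array([.5235,.3385]);th=np.radians(-60)
for q in((0,22,.158),(0,-22,.158),(38,0,.032)):
    x,y=q[0]/1000,q[1]/1000;print(proj(c,[P[0]+x*np.cos(th)-y*np.sin(th),P[1]+x*np.sin(th)+y*np.cos(th),q[2]]))
red=cv2.findContours(((h[...,0]<6)|(h[...,0]>174)).astype(np.uint8)*(h[...,1]>180),0,1)[0]
b=max(red,key=cv2.contourArea)[:,0];v=b[b[:,1].argmax()];print('red tab end',v,onz(c,v,.158))
cv2.imwrite('pics/w1c.png',cv2.resize(im[125:275,260:400],None,fx=4,fy=4,interpolation=cv2.INTER_CUBIC))
E
```

```text
[((np.float64(364.2), np.float64(189.2)), [361, 186, 6, 10, 36])]
[339.65188918 194.9299569 ]
[332.13346884 262.28235825]
[368.99893246 198.74104067]
red tab end [181 404] [0.35549943 0.35260389 0.158     ]
```

View pics/w1c.png

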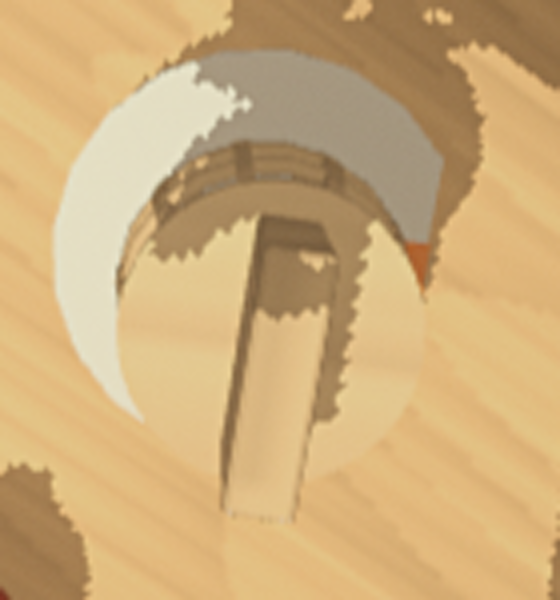

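The crop shows the tab's top face with end midpoints at about (334.3,187) and (325.6,254) in the full image, and the orange mark on the right.

```bash
python3 - <<'E'
from h import *
import pickle;p,r=pickle.load(open('w1.pkl','rb'));c=cam('wrist',dict(eef_pos=p,eef_rot=r))
a=onz(c,(334.3,187),.158);b=onz(c,(325.6,254),.158);m=onz(c,(365.5,190),.032)
ctr=(a+b)/2;d=m-ctr
print(ctr,np.linalg.norm(a-b),np.degrees(np.arctan2(*(a-b)[[1,0]])),np.degrees(np.arctan2(d[1],d[0])),np.hypot(*d[:2]))
E
```

```text
[0.52558628 0.34464319 0.158     ] 0.043386789307840436 28.7385652846854 -55.5155798393179 0.03809275024986083
```

```bash
python3 -m jog '[{"slide":[0.006,-0.0025,0],"turn":[0,0,-0.056]},{"slide":[0.006,-0.002,0],"turn":[0,0,-0.056]},{"slide":[0,0,-0.017],"turn":[0,0,0]},{"slide":[0,0,-0.017],"turn":[0,0,0]},{"slide":[0,0,-0.017],"turn":[0,0,0]},{"slide":[0,0,-0.017],"turn":[0,0,0]},{"slide":[0,0,-0.017],"turn":[0,0,0]},{"slide":[0,0,-0.017],"turn":[0,0,0]},{"slide":[0,0,-0.017],"turn":[0,0,0]},{"slide":[0,0,-0.017],"turn":[0,0,0]}]' 0
python3 -m jog '[{"slide":[0,0,0],"turn":[0,0,0]},{"slide":[0,0,0],"turn":[0,0,0]},{"slide":[0,0,0],"turn":[0,0,0]},{"slide":[0,0,0],"turn":[0,0,0]},{"slide":[0,0,0],"turn":[0,0,0]},{"slide":[0,0,0],"turn":[0,0,0]},{"slide":[0,0,0],"turn":[0,0,0]},{"slide":[0,0,0],"turn":[0,0,0]},{"slide":[0,0,0],"turn":[0,0,0]},{"slide":[0,0,0],"turn":[0,0,0]}]' 0.6 40
python3 - <<'E'
from h import *
o=env.get_obs();im=env.get_image('wrist')[:,:,::-1];cv2.imwrite('pics/w2.png',im);print(o['eef_pos'],o['eef_rot'],o['opening'])
E
```

```text
clock: 2.65
eef_pos: [0.5209, 0.3478, 0.1396]
eef_rot: [-180.0, 0.1, 29.8]
force: [-0.1, -0.3, 0.0]
opening: 0.0853
gripper_force: 0.0
clock: 3.48
eef_pos: [0.5221, 0.3468, 0.1409]
eef_rot: [-180.0, -0.0, 29.6]
force: [-0.7, -0.6, 0.0]
opening: 0.0345
gripper_force: 0.0
[0.5221257  0.34679657 0.14086174] [-1.79998595e+02 -3.36621307e-03  2.96089822e+01] 0.03445422630119186
```

View pics/w2.png

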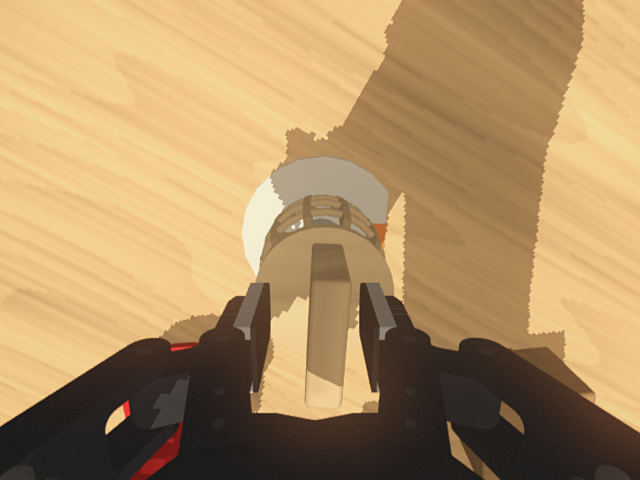

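The tab stands between the fingers, about 4 mm right of centre (tab at 330, gap centre at 315). I'll shift and close.

```bash
python3 -m jog '[{"slide":[0.0015,-0.0025,-0.002],"turn":[0,0,-0.006]},{"slide":[0.001,-0.0015,0],"turn":[0,0,0]},{"slide":[0,0,0],"turn":[0,0,0]},{"slide":[0,0,0],"turn":[0,0,0]},{"slide":[0,0,0],"turn":[0,0,0]},{"slide":[0,0,0],"turn":[0,0,0]},{"slide":[0,0,0],"turn":[0,0,0]},{"slide":[0,0,0],"turn":[0,0,0]},{"slide":[0,0,0],"turn":[0,0,0]},{"slide":[0,0,0],"turn":[0,0,0]}]' 0.7 60
python3 -m jog '[{"slide":[0,0,0],"turn":[0,0,0]},{"slide":[0,0,0],"turn":[0,0,0]},{"slide":[0,0,0],"turn":[0,0,0]},{"slide":[0,0,0],"turn":[0,0,0]},{"slide":[0,0,0],"turn":[0,0,0]},{"slide":[0,0,0],"turn":[0,0,0]},{"slide":[0,0,0],"turn":[0,0,0]},{"slide":[0,0,0],"turn":[0,0,0]},{"slide":[0,0,0],"turn":[0,0,0]},{"slide":[0,0,0],"turn":[0,0,0]}]' 1 60
```

```text
clock: 4.37
eef_pos: [0.5246, 0.3428, 0.1388]
eef_rot: [180.0, 0.0, 29.3]
force: [0.4, 0.6, 0.2]
opening: 0.0256
gripper_force: 0.0
clock: 5.2
eef_pos: [0.5246, 0.3429, 0.1389]
eef_rot: [-180.0, -0.0, 29.3]
force: [-0.4, -0.0, 2.6]
opening: 0.0114
gripper_force: 58.8
```

```bash
python3 -m jog '[{"slide":[0,0,0.008],"turn":[0,0,0]},{"slide":[0,0,0.017],"turn":[0,0,0]},{"slide":[0,0,0.017],"turn":[0,0,0]},{"slide":[0,0,0.017],"turn":[0,0,0]},{"slide":[0,0,0.017],"turn":[0,0,0]},{"slide":[0,0,0.017],"turn":[0,0,0]},{"slide":[0,0,0.017],"turn":[0,0,0]},{"slide":[0,0,0.017],"turn":[0,0,0]},{"slide":[0,0,0.017],"turn":[0,0,0]},{"slide":[0,0,0.017],"turn":[0,0,0]}]' 1 60
python3 -m jog '[{"slide":[0,-0.01,0],"turn":[0,0,0.049]},{"slide":[0,-0.02,0],"turn":[0,0,0.049]},{"slide":[0,-0.029,0],"turn":[0,0,0.049]},{"slide":[0,-0.029,0],"turn":[0,0,0.049]},{"slide":[0,-0.029,0],"turn":[0,0,0.049]},{"slide":[0,-0.029,0],"turn":[0,0,0.049]},{"slide":[0,-0.029,0],"turn":[0,0,0.049]},{"slide":[0,-0.029,0],"turn":[0,0,0.049]},{"slide":[0,-0.029,0],"turn":[0,0,0.049]},{"slide":[0,-0.029,0],"turn":[0,0,0.049]}]'
python3 -m jog '[{"slide":[0,-0.029,0],"turn":[0,0,0.049]},{"slide":[0,-0.029,0],"turn":[0,0,0.049]},{"slide":[0,-0.029,0],"turn":[0,0,0.049]},{"slide":[0,-0.029,0],"turn":[0,0,0.049]},{"slide":[0,-0.029,0],"turn":[0,0,0.049]},{"slide":[0,-0.029,0],"turn":[0,0,0.049]},{"slide":[0,-0.029,0],"turn":[0,0,0.049]},{"slide":[0,-0.029,0],"turn":[0,0,0.049]},{"slide":[0,-0.029,0],"turn":[0,0,0.049]},{"slide":[0,-0.029,0],"turn":[0,0,0.049]}]'
python3 -m jog '[{"slide":[0,-0.02,0],"turn":[0,0,0]},{"slide":[0,-0.01,0],"turn":[0,0,0]},{"slide":[0,0,0],"turn":[0,0,0]},{"slide":[0,0,0],"turn":[0,0,0]},{"slide":[0,0,0],"turn":[0,0,0]},{"slide":[0,0,0],"turn":[0,0,0]},{"slide":[0,0,0],"turn":[0,0,0]},{"slide":[0,0,0],"turn":[0,0,0]},{"slide":[0,0,0],"turn":[0,0,0]},{"slide":[0,0,0],"turn":[0,0,0]}]'
python3 - <<'E'
from h import *
o=env.get_obs();im=env.get_image('wrist')[:,:,::-1];cv2.imwrite('pics/w3.png',im);print(o['eef_pos'],o['eef_rot'],o['opening'],o['joints'])
import pickle;pickle.dump((o['eef_pos'],o['eef_rot']),open('w3.pkl','wb'))
E
```

```text
clock: 6.03
eef_pos: [0.5244, 0.3423, 0.3006]
eef_rot: [180.0, 0.0, 29.2]
force: [0.5, 0.4, -3.3]
opening: 0.0114
gripper_force: 58.4
clock: 6.87
eef_pos: [0.5241, 0.0789, 0.2999]
eef_rot: [-180.0, 0.0, 57.5]
force: [-0.3, 0.4, -3.2]
opening: 0.0112
gripper_force: 58.6
clock: 7.7
eef_pos: [0.5239, -0.2108, 0.2999]
eef_rot: [-180.0, 0.0, 85.5]
force: [0.5, 0.1, -2.9]
opening: 0.0115
gripper_force: 58.6
clock: 8.53
eef_pos: [0.5247, -0.2388, 0.2998]
eef_rot: [180.0, -0.0, 85.4]
force: [1.2, 0.6, -2.7]
opening: 0.0111
gripper_force: 58.6
[ 0.52471233 -0.23882235  0.29984153] [ 1.79994266e+02 -8.75292836e-03  8.54474928e+01] 0.01114759299874614 [ -8.91549944  18.46239784  37.35219992  96.31796426 -11.86915123
  69.23045927  26.69672059]
```

View pics/w3.png

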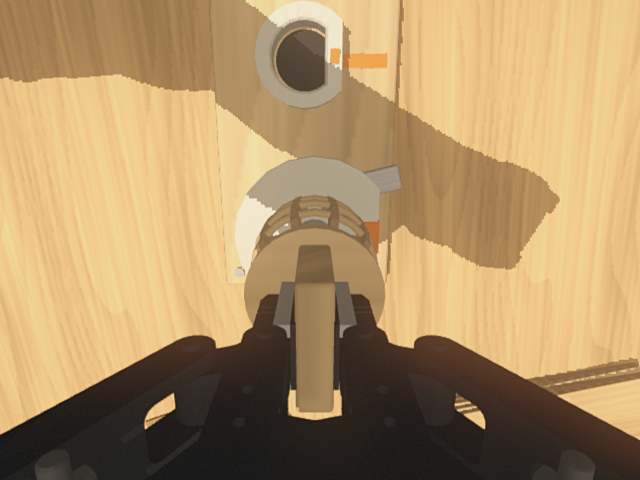

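The wrist view shows the collar at the top (left edge at 255, flat edge near 342, mark at (335,57)) and strip at (367,60). The held lantern's flange runs from 236 to its flat near 380, mark at (375,235). I'll measure both D shapes on their planes.

```bash
cat > m3.py <<'E'
from h import *
import pickle;p,r=pickle.load(open('w3.pkl','rb'));c=cam('wrist',dict(eef_pos=p,eef_rot=r))
im=cv2.imread('pics/w3.png');h=cv2.cvtColor(im,cv2.COLOR_BGR2HSV)
print('sat samples',h[85,270],h[20,335],h[180,300],h[215,245],h[150,240],h[30,240],h[60,200])
from scipy.optimize import least_squares
def fit(box,z,rad,flat,smax,name):
    x0,y0,x1,y1=box
    mk=np.zeros((480,640),np.uint8);mk[y0:y1,x0:x1]=(h[y0:y1,x0:x1,1]<smax)
    ct=max(cv2.findContours(cv2.morphologyEx(mk,cv2.MORPH_OPEN,np.ones((3,3))),0,1)[0],key=cv2.contourArea)
    pts=cv2.convexHull(ct)[:,0] ;print(name,'bbox',cv2.boundingRect(ct))
    # dense boundary: raw contour points close to hull
    w=[q for q in ct[:,0] if abs(cv2.pointPolygonTest(pts.reshape(-1,1,2).astype(np.float32),(float(q[0]),float(q[1])),True))<1.5 and y0+2<q[1]<y1-2 and x0+2<q[0]<x1-2]
    W=np.array([onz(c,q,z)[:2] for q in w])
    def res(v):
        d=W-v[:2];n=np.array([np.cos(v[2]),np.sin(v[2])])
        return np.maximum(np.hypot(*d.T)-rad,d@n-flat)
    s=least_squares(res,[*W.mean(0),np.radians(-4.6)],loss='soft_l1',f_scale=.001)
    print(name,s.x[:2],np.degrees(s.x[2]),'med',np.median(np.abs(s.fun)),len(W));return s.x
S=fit((235,0,346,125),.058,.042,None or .032,100,'collar')
F=fit((225,150,400,250),p[2]-.139+.032,.048,.038,100,'flange')
s1=onz(c,(350,60.5),.03);s2=onz(c,(386,60.5),.03);print('strip dir',np.degrees(np.arctan2(*(s2-s1)[[1,0]])),s1,s2)
E
python3 m3.py
```

```text
sat samples [ 19  53 174] [ 23  37 240] [ 19  55 175] [ 22  39 242] [ 19  97 241] [ 18 111 182] [ 16 128 170]
collar bbox (246, 0, 100, 109)
collar [ 0.52586165 -0.11566878] -5.785975673913854 med 0.00021068899824353005 156
flange bbox (225, 150, 175, 100)
flange [ 0.56398975 -0.15375416] -4.578023193374515 med 0.0029799928166556744 33
strip dir -4.566652619050567 [ 0.56691252 -0.11874359  0.03      ] [ 0.5996578  -0.12135903  0.03      ]
```

```bash
sed -i 's/,100,/,72,/' m3.py; sed -i 's/(225,150,400,250)/(225,150,400,232)/' m3.py; python3 m3.py
python3 - <<'E'
from h import *
import pickle;p,r=pickle.load(open('w3.pkl','rb'));c=cam('wrist',dict(eef_pos=p,eef_rot=r))
z=p[2]-.107
for q in((236,232),(375,235),(380,195),(380,220),(318,157)):print(q,onz(c,q,z))
a,b=onz(c,(318,157),z),0
im=cv2.imread('pics/w3.png');h=cv2.cvtColor(im,cv2.COLOR_BGR2HSV)
hole=((h[...,2]<95)&(np.arange(480)[:,None]<110)&(abs(np.arange(640)-300)<50)).astype(np.uint8)
print(blobs(hole,100))
E
```

```text
sat samples [ 19  53 174] [ 23  37 240] [ 19  55 175] [ 22  39 242] [ 19  97 241] [ 18 111 182] [ 16 128 170]
collar bbox (255, 0, 88, 109)
collar [ 0.52592637 -0.11539368] -4.91715467770066 med 0.0004601501786998391 245
flange bbox (235, 156, 165, 76)
flange [ 0.52499074 -0.23760574] 4.708867505081271 med 0.00021491524479372998 158
strip dir -4.566652619050567 [ 0.56691252 -0.11874359  0.03      ] [ 0.5996578  -0.12135903  0.03      ]
(236, 232) [ 0.47820898 -0.23015659  0.19284153]
(375, 235) [ 0.56123982 -0.23867016  0.19284153]
(380, 195) [ 0.56511984 -0.21461616  0.19284153]
(380, 220) [ 0.56457283 -0.22964495  0.19284153]
(318, 157) [ 0.53065768 -0.18989175  0.19284153]
[((np.float64(299.2), np.float64(64.9)), [276, 31, 48, 60, 1922])]
```

```bash
python3 -m jog '[{"slide":[0.001,0.01,0],"turn":[0,0,0]},{"slide":[0,0.02,0],"turn":[0,0,0]},{"slide":[0,0.02,0],"turn":[0,0,0]},{"slide":[0,0.02,0],"turn":[0,0,0]},{"slide":[0,0.02,0],"turn":[0,0,0]},{"slide":[0,0.02,0],"turn":[0,0,0]},{"slide":[0,0.012,0],"turn":[0,0,0]},{"slide":[0,0,-0.01],"turn":[0,0,0]},{"slide":[0,0,-0.01],"turn":[0,0,0]},{"slide":[0,0,-0.01],"turn":[0,0,0]}]'
python3 -m jog '[{"slide":[0,0,-0.01],"turn":[0,0,0]},{"slide":[0,0,-0.01],"turn":[0,0,0]},{"slide":[0,0,-0.01],"turn":[0,0,0]},{"slide":[0,0,-0.01],"turn":[0,0,0]},{"slide":[0,0,-0.01],"turn":[0,0,0]},{"slide":[0,0,-0.01],"turn":[0,0,0]},{"slide":[0,0,0],"turn":[0,0,0]},{"slide":[0,0,0],"turn":[0,0,0]},{"slide":[0,0,0],"turn":[0,0,0]},{"slide":[0,0,0],"turn":[0,0,0]}]'
```

```text
clock: 9.42
eef_pos: [0.5253, -0.1175, 0.2688]
eef_rot: [-180.0, 0.0, 85.4]
force: [-0.5, -0.3, -3.1]
opening: 0.0114
gripper_force: 58.6
clock: 10.25
eef_pos: [0.526, -0.1173, 0.2104]
eef_rot: [179.9, -0.0, 85.4]
force: [-0.2, -0.3, -3.4]
opening: 0.0108
gripper_force: 58.6
```

```bash
python3 -m jog '[{"slide":[0,0.0005,-0.003],"turn":[0,0,0]},{"slide":[0,0,-0.003],"turn":[0,0,0]},{"slide":[0,0,-0.003],"turn":[0,0,0]},{"slide":[0,0,-0.003],"turn":[0,0,0]},{"slide":[0,0,-0.003],"turn":[0,0,0]},{"slide":[0,0,-0.003],"turn":[0,0,0]},{"slide":[0,0,-0.003],"turn":[0,0,0]},{"slide":[0,0,-0.002],"turn":[0,0,0]},{"slide":[0,0,0],"turn":[0,0,0]},{"slide":[0,0,0],"turn":[0,0,0]}]'
```

```text
clock: 11.08
eef_pos: [0.5256, -0.1167, 0.1867]
eef_rot: [-180.0, 0.0, 85.4]
force: [0.1, -0.5, -1.7]
opening: 0.0115
gripper_force: 58.6
```

```bash
python3 -m jog '[{"slide":[0,0,-0.002],"turn":[0,0,0]},{"slide":[0,0,-0.002],"turn":[0,0,0]},{"slide":[0,0,-0.002],"turn":[0,0,0]},{"slide":[0,0,-0.002],"turn":[0,0,0]},{"slide":[0,0,-0.002],"turn":[0,0,0]},{"slide":[0,0,-0.002],"turn":[0,0,0]},{"slide":[0,0,-0.002],"turn":[0,0,0]},{"slide":[0,0,-0.001],"turn":[0,0,0]},{"slide":[0,0,0],"turn":[0,0,0]},{"slide":[0,0,0],"turn":[0,0,0]}]'
```

```text
clock: 11.92
eef_pos: [0.5256, -0.1167, 0.1717]
eef_rot: [-180.0, 0.0, 85.4]
force: [0.0, -0.4, -2.9]
opening: 0.0113
gripper_force: 58.7
```

```bash
python3 -m jog '[{"slide":[0,0,-0.0005],"turn":[0,0,0]},{"slide":[0,0,-0.0005],"turn":[0,0,0]},{"slide":[0,0,-0.0005],"turn":[0,0,0]},{"slide":[0,0,0],"turn":[0,0,0]},{"slide":[0,0,0],"turn":[0,0,0]},{"slide":[0,0,0],"turn":[0,0,0]},{"slide":[0,0,0],"turn":[0,0,0]},{"slide":[0,0,0],"turn":[0,0,0]},{"slide":[0,0,0],"turn":[0,0,0]},{"slide":[0,0,0],"turn":[0,0,0]}]'
```

```text
clock: 12.75
eef_pos: [0.5257, -0.1168, 0.1708]
eef_rot: [180.0, -0.0, 85.4]
force: [-2.8, 1.1, 5.7]
opening: 0.0114
gripper_force: 59.8
```

Contact came at the expected seated height, TCP 0.171. I'll open the gripper.

```bash
python3 -m jog '[{"slide":[0,0,0],"turn":[0,0,0]},{"slide":[0,0,0],"turn":[0,0,0]},{"slide":[0,0,0],"turn":[0,0,0]},{"slide":[0,0,0],"turn":[0,0,0]},{"slide":[0,0,0],"turn":[0,0,0]},{"slide":[0,0,0],"turn":[0,0,0]},{"slide":[0,0,0],"turn":[0,0,0]},{"slide":[0,0,0],"turn":[0,0,0]},{"slide":[0,0,0],"turn":[0,0,0]},{"slide":[0,0,0],"turn":[0,0,0]}]' 0
python3 -m jog '[{"slide":[0,0,0.013],"turn":[0,0,0]},{"slide":[0,0,0.013],"turn":[0,0,0]},{"slide":[0,0,0.013],"turn":[0,0,0]},{"slide":[0,0,0.013],"turn":[0,0,0]},{"slide":[0,0,0.013],"turn":[0,0,0]},{"slide":[0,0,0.013],"turn":[0,0,0]},{"slide":[0,0,0.013],"turn":[0,0,0]},{"slide":[0,0,0.013],"turn":[0,0,0]},{"slide":[0,0,0.013],"turn":[0,0,0]},{"slide":[0,0,0],"turn":[0,0,0]}]'
```

```text
clock: 13.58
eef_pos: [0.5256, -0.1167, 0.1703]
eef_rot: [180.0, -0.0, 85.4]
force: [0.6, -0.5, 0.4]
opening: 0.0855
gripper_force: 0.0
clock: 14.42
eef_pos: [0.5267, -0.1171, 0.2897]
eef_rot: [179.8, -0.0, 85.4]
force: [0.6, -2.0, -0.5]
opening: 0.0855
gripper_force: 0.0
```

```bash
python3 -m jog '[{"slide":[-0.001,-0.012,0],"turn":[0,0,-0.116]},{"slide":[-0.001,-0.012,0],"turn":[0,0,-0.116]},{"slide":[-0.001,-0.012,0],"turn":[0,0,-0.116]},{"slide":[-0.001,-0.012,0],"turn":[0,0,-0.116]},{"slide":[-0.001,-0.012,0],"turn":[0,0,-0.116]},{"slide":[-0.001,-0.012,0],"turn":[0,0,-0.116]},{"slide":[-0.001,-0.012,0],"turn":[0,0,-0.116]},{"slide":[-0.001,-0.012,0],"turn":[0,0,-0.116]},{"slide":[-0.001,-0.012,0],"turn":[0,0,-0.116]},{"slide":[-0.001,-0.01,0],"turn":[0,0,-0.116]}]'
python3 -m jog '[{"slide":[0,0,-0.01],"turn":[0,0,-0.116]},{"slide":[0,0,-0.01],"turn":[0,0,-0.116]},{"slide":[0,0,-0.01],"turn":[0,0,0]},{"slide":[0,0,-0.01],"turn":[0,0,0]},{"slide":[0,0,-0.01],"turn":[0,0,0]},{"slide":[0,0,0],"turn":[0,0,0]},{"slide":[0,0,0],"turn":[0,0,0]},{"slide":[0,0,0],"turn":[0,0,0]},{"slide":[0,0,0],"turn":[0,0,0]},{"slide":[0,0,0],"turn":[0,0,0]}]'
python3 - <<'E'
from h import *
o=env.get_obs();im=env.get_image('wrist')[:,:,::-1];cv2.imwrite('pics/w4.png',im);print(o['eef_pos'],o['eef_rot'],o['joints'])
c=cam('wrist',o);print(proj(c,[.516,-.235,.111]),proj(c,[.516+.086,-.235,.075]))
import pickle;pickle.dump((o['eef_pos'],o['eef_rot']),open('w4.pkl','wb'))
E
```

```text
clock: 15.25
eef_pos: [0.5152, -0.2355, 0.2866]
eef_rot: [180.0, 0.0, 18.6]
force: [0.0, -0.3, -0.1]
opening: 0.0855
gripper_force: 0.0
clock: 16.08
eef_pos: [0.5159, -0.2349, 0.2379]
eef_rot: [180.0, -0.1, 5.7]
force: [-0.8, -0.2, 0.1]
opening: 0.0857
gripper_force: 0.0
[ 0.5158681  -0.23489971  0.23785559] [ 1.79985393e+02 -5.93104159e-02  5.68193972e+00] [-18.60482147  24.33589128  51.67492842 102.92907235 -21.29713328
  63.01663462 -43.85491722]
[315.3019634  230.69703408] [327.76061304  95.53591506]
```

View pics/w4.png

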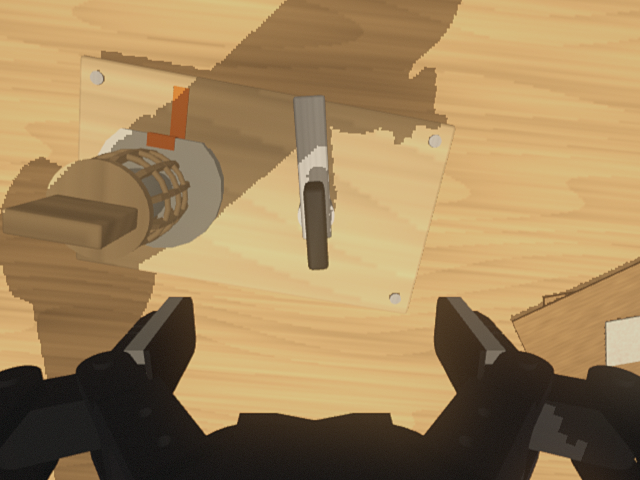

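The wrist view shows the lantern home with its flange mark (160,141) in line with the strip at (179,110). The handle runs from (313,182) to (318,269), centred where I expected the axis. It points about 8° in world, so it needs about +2.5° more turn. I'll descend and grip.

```bash
python3 -m jog '[{"slide":[0,0,-0.0155],"turn":[0,0,0.045]},{"slide":[0,0,-0.0155],"turn":[0,0,0]},{"slide":[0,0,-0.0155],"turn":[0,0,0]},{"slide":[0,0,-0.0155],"turn":[0,0,0]},{"slide":[0,0,-0.0155],"turn":[0,0,0]},{"slide":[0,0,-0.0155],"turn":[0,0,0]},{"slide":[0,0,-0.0155],"turn":[0,0,0]},{"slide":[0,0,-0.0155],"turn":[0,0,0]},{"slide":[0,0,-0.015],"turn":[0,0,0]},{"slide":[0,0,0],"turn":[0,0,0]}]' 0
python3 -m jog '[{"slide":[0,0,0],"turn":[0,0,0]},{"slide":[0,0,0],"turn":[0,0,0]},{"slide":[0,0,0],"turn":[0,0,0]},{"slide":[0,0,0],"turn":[0,0,0]},{"slide":[0,0,0],"turn":[0,0,0]},{"slide":[0,0,0],"turn":[0,0,0]},{"slide":[0,0,0],"turn":[0,0,0]},{"slide":[0,0,0],"turn":[0,0,0]},{"slide":[0,0,0],"turn":[0,0,0]},{"slide":[0,0,0],"turn":[0,0,0]}]' 0.75 25
python3 -m jog '[{"slide":[0,0,0],"turn":[0,0,0]},{"slide":[0,0,0],"turn":[0,0,0]},{"slide":[0,0,0],"turn":[0,0,0]},{"slide":[0,0,0],"turn":[0,0,0]},{"slide":[0,0,0],"turn":[0,0,0]},{"slide":[0,0,0],"turn":[0,0,0]},{"slide":[0,0,0],"turn":[0,0,0]},{"slide":[0,0,0],"turn":[0,0,0]},{"slide":[0,0,0],"turn":[0,0,0]},{"slide":[0,0,0],"turn":[0,0,0]}]' 1 25
```

```text
clock: 16.97
eef_pos: [0.5145, -0.2338, 0.0961]
eef_rot: [-179.9, 0.2, 8.3]
force: [-0.0, 0.9, 0.4]
opening: 0.0852
gripper_force: 0.0
clock: 17.8
eef_pos: [0.5156, -0.2347, 0.0983]
eef_rot: [180.0, 0.0, 8.2]
force: [0.0, -0.2, -0.9]
opening: 0.0216
gripper_force: 0.0
clock: 18.63
eef_pos: [0.5157, -0.2358, 0.0985]
eef_rot: [179.9, -0.0, 8.2]
force: [0.3, -5.8, -2.1]
opening: 0.0132
gripper_force: 30.0
```

```bash
python3 -m jog '[{"slide":[0,-0.001,0],"turn":[0,0,0.04]},{"slide":[0,0,0],"turn":[0,0,0.07]},{"slide":[0,0,0],"turn":[0,0,0.07]},{"slide":[0,0,0],"turn":[0,0,0.07]},{"slide":[0,0,0],"turn":[0,0,0.07]},{"slide":[0,0,0],"turn":[0,0,0.07]},{"slide":[0,0,0],"turn":[0,0,0.07]},{"slide":[0,0,0],"turn":[0,0,0.07]},{"slide":[0,0,0],"turn":[0,0,0.07]},{"slide":[0,0,0],"turn":[0,0,0]}]'
```

```text
clock: 19.47
eef_pos: [0.5158, -0.236, 0.0985]
eef_rot: [180.0, -0.0, 42.8]
force: [1.4, -3.3, -1.0]
opening: 0.014
gripper_force: 30.1
```

```bash
python3 -m jog '[{"slide":[0,0,0],"turn":[0,0,0.07]},{"slide":[0,0,0],"turn":[0,0,0.08]},{"slide":[0,0,0],"turn":[0,0,0.08]},{"slide":[0,0,0],"turn":[0,0,0.08]},{"slide":[0,0,0],"turn":[0,0,0.08]},{"slide":[0,0,0],"turn":[0,0,0.08]},{"slide":[0,0,0],"turn":[0,0,0.08]},{"slide":[0,0,0],"turn":[0,0,0.08]},{"slide":[0,0,0],"turn":[0,0,0.07]},{"slide":[0,0,0],"turn":[0,0,0.03]}]'
python3 -m jog '[{"slide":[0,0,0],"turn":[0,0,0]},{"slide":[0,0,0],"turn":[0,0,0]},{"slide":[0,0,0],"turn":[0,0,0]},{"slide":[0,0,0],"turn":[0,0,0]},{"slide":[0,0,0],"turn":[0,0,0]},{"slide":[0,0,0],"turn":[0,0,0]},{"slide":[0,0,0],"turn":[0,0,0]},{"slide":[0,0,0],"turn":[0,0,0]},{"slide":[0,0,0],"turn":[0,0,0]},{"slide":[0,0,0],"turn":[0,0,0]}]'
```

```text
clock: 20.3
eef_pos: [0.516, -0.2362, 0.0985]
eef_rot: [179.9, 0.0, 84.5]
force: [3.2, -4.0, -0.7]
opening: 0.0134
gripper_force: 30.0
clock: 21.13
eef_pos: [0.516, -0.2362, 0.0985]
eef_rot: [180.0, 0.0, 84.3]
force: [2.1, -4.2, -0.6]
opening: 0.014
gripper_force: 30.0
```

Release, rise and check.

```bash
python3 -m jog '[{"slide":[0,0,0],"turn":[0,0,0]},{"slide":[0,0,0],"turn":[0,0,0]},{"slide":[0,0,0],"turn":[0,0,0]},{"slide":[0,0,0],"turn":[0,0,0]},{"slide":[0,0,0],"turn":[0,0,0]},{"slide":[0,0,0],"turn":[0,0,0]},{"slide":[0,0,0],"turn":[0,0,0]},{"slide":[0,0,0],"turn":[0,0,0]},{"slide":[0,0,0],"turn":[0,0,0]},{"slide":[0,0,0],"turn":[0,0,0]}]' 0
python3 -m jog '[{"slide":[0,0,0.015],"turn":[0,0,0]},{"slide":[0,0,0.02],"turn":[0,0,0]},{"slide":[0,0,0.02],"turn":[0,0,0]},{"slide":[0,0,0.02],"turn":[0,0,0]},{"slide":[0,0,0.02],"turn":[0,0,0]},{"slide":[0,0,0.02],"turn":[0,0,0]},{"slide":[0,0,0.02],"turn":[0,0,0]},{"slide":[0,0,0.02],"turn":[0,0,0]},{"slide":[0,0,0],"turn":[0,0,0]},{"slide":[0,0,0],"turn":[0,0,0]}]'
python3 - <<'E'
from h import *
im=env.get_image('wrist')[:,:,::-1];cv2.imwrite('pics/w5.png',im)
E
```

```text
clock: 21.97
eef_pos: [0.5156, -0.2357, 0.0983]
eef_rot: [180.0, -0.0, 84.4]
force: [-0.1, -0.1, -0.7]
opening: 0.0855
gripper_force: 0.0
clock: 22.8
eef_pos: [0.5161, -0.2359, 0.2543]
eef_rot: [179.9, 0.0, 84.4]
force: [0.5, 0.5, -0.5]
opening: 0.0854
gripper_force: 0.0
```

View pics/w5.png

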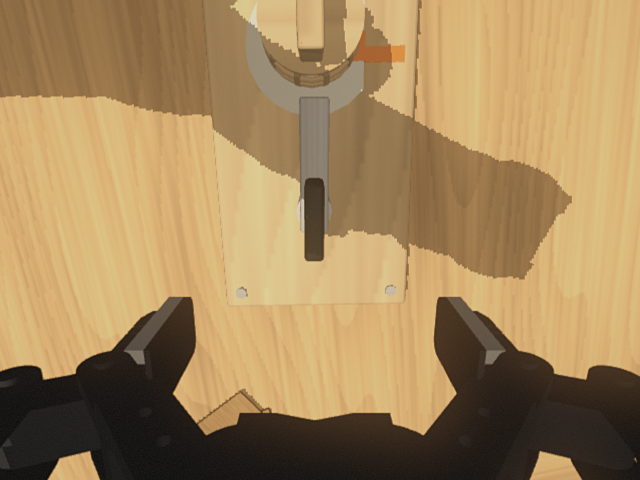

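The wrist view shows the tongue (tip at (314,98)) pointing straight at the lantern and over the flange. The lantern is upright with its mark at the strip (375,53), and the gripper is clear.

```bash
python3 -c "
from station import env
print(env.job_done())"
```

```text
the job is handed in; nothing more can be done
None
```

The job is handed in (no verdict came back): the last picture shows the lantern home in the socket with the catch tongue over its flange and the gripper clear, at about 23 s on the clock.

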